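# Spread boot heels on the drying tray and rack the spreader

### The job

Get the boot heels ready to dry: spread the heap of five heels over the whole tray in one even layer like the five spots on a die, one towards each corner and one in the middle, upright as they stand now and with clear space between them. The flat spreader lying in the tray is in the way: slide it blade first, right way up, fully home into the flat slot of its wooden holder beside the tray. Leave everything else on the table where it is.

Things in the scene. Friction and masses are not known exactly. Their poses are not given: they have to be found in the camera images.
- tray: fixed shallow grey-painted sheet-metal tray, 246 x 336 mm outside, floor 3 mm thick, walls 3 mm thick, rim 15 mm above the table; origin under its centre, x along the short side, y along the long side
- tray_mid (a point): centre of the tray's floor (3 mm above the table), same axes as the tray
- tray_a (a point): point on the tray's floor towards its corner at +x, +y (65 mm and 105 mm from the centre)
- tray_b (a point): point on the tray's floor towards its corner at +x, -y (65 mm and 105 mm from the centre)
- tray_c (a point): point on the tray's floor towards its corner at -x, +y (65 mm and 105 mm from the centre)
- tray_d (a point): point on the tray's floor towards its corner at -x, -y (65 mm and 105 mm from the centre)
- heel0: wooden boot heel block with a thin dark rubber underside, D-shaped from above: 50 mm along x (flat breast at -x, round back at +x), 58 mm along y, 40 mm high, 90 g; origin at the centre of its underside, z up; at the start in the bottom layer of the heap in the tray
- heel1: wooden boot heel block with a thin dark rubber underside, D-shaped from above: 50 mm along x (flat breast at -x, round back at +x), 58 mm along y, 40 mm high, 90 g; origin at the centre of its underside, z up; at the start in the bottom layer of the heap in the tray
- heel2: wooden boot heel block with a thin dark rubber underside, D-shaped from above: 50 mm along x (flat breast at -x, round back at +x), 58 mm along y, 40 mm high, 90 g; origin at the centre of its underside, z up; at the start in the bottom layer of the heap in the tray
- heel3: wooden boot heel block with a thin dark rubber underside, D-shaped from above: 50 mm along x (flat breast at -x, round back at +x), 58 mm along y, 40 mm high, 90 g; origin at the centre of its underside, z up; at the start in the top layer of the heap, standing on two others
- heel4: wooden boot heel block with a thin dark rubber underside, D-shaped from above: 50 mm along x (flat breast at -x, round back at +x), 58 mm along y, 40 mm high, 90 g; origin at the centre of its underside, z up; at the start in the top layer of the heap, standing on two others
- spreader: flat spreader lying in the tray: steel blade 85 mm long (x), 70 mm wide (y), 4 mm thick, and a pale wooden handle 85 mm long, 26 mm wide, 22 mm high that extends from the blade to -x, its underside level with the blade's; 170 mm long in all, 160 g, balance point 29 mm behind the origin; origin at the centre of the blade's underside, z up
- holder: fixed pale wooden block with dark steel lips, 97 x 100 mm, 32 mm high, left or right of the tray; flat slot, mouth at -x (42 mm before the origin, flared guides to 60 mm), takes the blade; slot floor 16 mm above the table, slot 76 mm wide, 10 mm high, stop 42.5 mm beyond the origin; lips, 52 mm apart, cover only the blade's edges. Origin under the slot's centre
- slot_home (a point): point on the slot's floor where the spreader's origin lies when it is fully home, holder's axes (+x is the way in)
- patterns: fixed stack of paper and card patterns, about 150 x 120 mm, 10 mm high, on the other side of the tray from the holder; origin under its centre
- hammer: shoemaker's hammer lying beyond the tray; origin under its middle
- glue_jar: amber glass jar with a black lid, 76 mm across, 60 mm high, beyond the tray; origin under its centre
- thread_cone: grey cone of thread, 64 mm across, 70 mm high, beyond the tray; origin under its centre
- wax: black disc of wax, 72 mm across, 26 mm high, beyond the tray, to the right; origin under its centre
- last: grey plastic shoe last, 230 mm long, 85 mm high, at the far left of the table; origin under its middle
- brush: brush lying at the far right of the table; origin under its middle
Not all that is in view belongs to the job. What is shaped like the heel2 but pink or purple is not meant.

How it is judged (in metres and radians):
At the end, for the whole second after the job is handed in: One heel within 50 mm of each of the tray's five points, centres over 80 mm apart, all upright (0.12 rad) on its floor (8 mm), at rest. Spreader at rest in the slot, right way up, within 12 mm of home (10 sideways, 8 in height), 0.12 rad yaw, 0.15 rad tilt (horizontal distance between any of heel0, heel1, heel2, heel3, heel4 and tray_a below 0.05 m and horizontal distance between any of heel0, heel1, heel2, heel3, heel4 and tray_b below 0.05 m and horizontal distance between any of heel0, heel1, heel2, heel3, heel4 and tray_c below 0.05 m and horizontal distance between any of heel0, heel1, heel2, heel3, heel4 and tray_d below 0.05 m and horizontal distance between any of heel0, heel1, heel2, heel3, heel4 and tray_mid below 0.05 m and angle between each of heel0, heel1, heel2, heel3, heel4's own z axis and vertical below 0.12 rad and z of each of heel0, heel1, heel2, heel3, heel4 in the frame of tray_mid below 0.008 m and linear speed of each of heel0, heel1, heel2, heel3, heel4, spreader below 0.02 m/s and horizontal distance between heel0 and heel1 above 0.08 m and horizontal distance between each of heel0, heel1 and heel2 above 0.08 m and horizontal distance between each of heel0, heel1, heel2 and heel3 above 0.08 m and horizontal distance between each of heel0, heel1, heel2, heel3 and heel4 above 0.08 m and x of spreader in the frame of slot_home between -0.012 and 0.01 m and y of spreader in the frame of slot_home between -0.01 and 0.01 m and z of spreader in the frame of slot_home between -0.006 and 0.008 m and angle between the x axis of spreader and the x axis of holder, either way round below 0.12 rad and angle between spreader's own z axis and vertical below 0.15 rad); the robot touches nothing.
It fails at once if the hammer, jar, thread cone, wax, last or brush is moved by more than 30 mm (distance of any of hammer, glue_jar, thread_cone, wax, last, brush from where it was at the start of the episode above 0.03 m).
It also fails if it takes over 72 s, if anything falls off the work surface, if the arm or the gripper's body presses on something with over 40 N, if the wrist force passes 120 N, or if a joint passes its speed limit or range.

### The arm

A 7-joint arm with a two-finger parallel gripper is mounted at the origin on the work surface. World frame = base frame: x ahead of the robot, y to its left, z up, the work surface at z = 0. Lengths are in mm, angles in rad, forces in N, time in s.
With the tool pointing down it reaches from about 400 to 875 mm from the base axis. Payload 19.3 kg.
Tool frame: the origin (TCP) lies at the very end of the fingers, on their centre line; the grasp point (between the pads) lies 19 mm behind it (grip_point_offset is the z of the grasp point in the tool frame, in mm); z points along the fingers, x is the direction in which the jaws open and shut, and the axes are right-handed (so a half turn about z gives the same grasp; the last joint's range is limited). The gripper opens to 85 mm and grips with 20 to 120 N. Pads are 22 mm wide; open, the fingers measure 114 mm over their backs; the gripper's body (76 mm by 85 mm) begins 54 mm behind the grasp point. The pads swing forward as they close: fully open they stand 13 mm farther back than shut.
Start: joints at [-1.214, 0.521, -0.036, 1.599, 0.021, 1.021, -0.113], TCP at [258.742, 568.918, 231.291] pointing down, gripper open.
Joint ranges: [-2.91, 2.91], [-0.3, 2.13], [-1.5, 1.42], [0.17, 2.43], [-1.26, 4.41], [0.16, 1.93], [-2.52, 2.52]. Speed limits (rad/s): [1.89, 1.89, 2.39, 2.39, 3.01, 3.01, 3.01].

### API

Orientations are given as a 3x3 rotation matrix whose columns are the frame's x, y, z axes.
In Python, from workcell import movep, movel, goto_joints, open_gripper, clamp, wait, inverse_kinematics, read_state, camera, PlanningError, finish_job, grip_point_offset gives the robot as it stands. Calls block until the motion is done:
- movep(position, orientation): joint-space move of the TCP to a pose.
- movel(position, frame=None, max_speed=150, guard=None): straight line of the TCP; frame=None keeps the orientation; max_speed is the mean speed in mm/s. With guard (N) it stops when the force on the tool has changed by that much, and returns True; else False.
- goto_joints(angles): joint-space move.
- open_gripper() and clamp(): open the fingers fully, or close them until they stop; the grip force is fixed at half the most.
- wait(seconds).
- inverse_kinematics(position, orientation): joint angles nearest the present ones, or None.
- read_state(): the state.
- camera(name): name is "side" or "top" or "wrist"; returns a dict with "image" (400x640x3 uint8, blue, green, red), "range_z" (400x640 float32, mm along the optical axis (not along the pixel's ray), 0 where there is no reading), "fx", "fy", "cx", "cy" (pixels), "cam_to_world" (4x4, takes a point from camera to world coordinates). Camera axes: x right, y up, looking along -z (the intrinsics and any distortion apply to the point x, -y, -z); pixel columns grow to the right and rows downward; lengths in mm; the calibration is good to about 2 mm. A picture is of the moment at which its call begins.
A pose or a line that the arm cannot do raises PlanningError and nothing moves.
- finish_job(): hands the job in, once; it reports no verdict.
The state is a dict: "time": time; "qpos": joint angles; "qvel": joint speeds; "joint_efforts": joint torques, N m; "eef_pos": TCP position; "tool_rot": TCP orientation; "ft_force": force on the tool from outside, world axes, zero at the start; "torque": the same for the moment, N m; "finger_gap": finger opening in mm.
Only numpy, scipy, OpenCV 4.12 (cv2) and the standard library are available. Lean on these libraries where they do the work, as an engineer would, in place of code of your own. Each camera call takes 0.05 s, during which the arm holds its last target.

## Working session

There is one attempt and no reset: what is moved stays moved. The work goes in short steps, each a Python script; the robot and the scene stay as the last script left them, time stands still between calls to the robot, and variables do not carry over. Pictures are saved under pics/ and viewed, and the job is handed in when it is done.

```bash
ls; mkdir -p pics
python3 - <<'E'
from workcell import *
import cv2,numpy as np
for n in("top","side"):
    c=camera(n); cv2.imwrite(f"pics/{n}0.png",c["image"]); np.savez(f"pics/{n}0.npz",**c)
    print(n,c["fx"],c["fy"],c["cx"],c["cy"],c["cam_to_world"].round(3).tolist(),c.keys())
s=read_state();print(s["time"],s["eef_pos"],s["finger_gap"],grip_point_offset)
E
```

```text
pics
top 491.24132891627835 491.24132891627835 319.9037185594302 206.20304950825198 [[-0.022, 0.998, -0.053, 494.125], [-1.0, -0.022, -0.005, 14.585], [-0.006, 0.053, 0.999, 1423.039], [0.0, 0.0, 0.0, 1.0]] dict_keys(['image', 'range_z', 'fx', 'fy', 'cx', 'cy', 'cam_to_world'])
side 423.13458959325567 423.13458959325567 313.96286091964674 203.77926294017087 [[-0.996, 0.073, -0.06, 499.905], [-0.094, -0.74, 0.666, 772.384], [0.004, 0.668, 0.744, 912.836], [0.0, 0.0, 0.0, 1.0]] dict_keys(['image', 'range_z', 'fx', 'fy', 'cx', 'cy', 'cam_to_world'])
0.1 [258.62735697 568.66427087 230.80530173] 85.12675949700916 -18.700000000000003
```

View pics/top0.png

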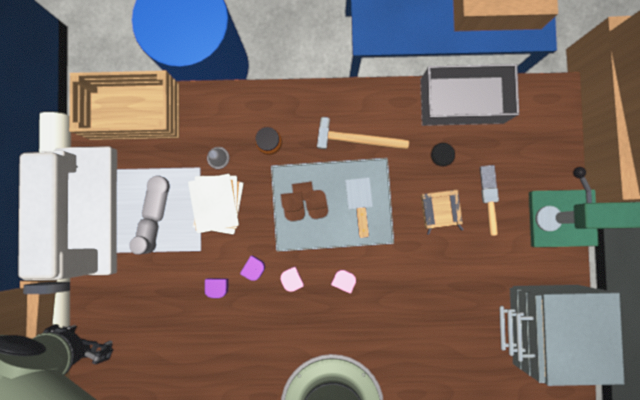

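View pics/side0.png

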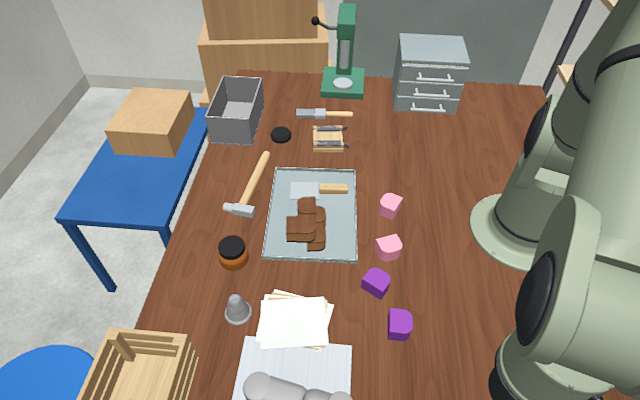

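Top view: the tray is at about (333,205), the brown heap at (303,202), and the spreader has its blade at (359,192) and handle at (363,222). The holder is at (442,210). The pink and purple lookalikes, at (215,288), (252,268), (291,279) and (344,281), are outside the tray. Next I'll enlarge these.

```bash
cat > h.py <<'E'
import numpy as np,cv2
def load(n): return dict(np.load(n))
def pt(c,u,v,z=None):
    """pixel->world; depth or plane z"""
    T=c["cam_to_world"]
    d=np.array([(u-c["cx"])/c["fx"],-(v-c["cy"])/c["fy"],-1.])
    if z is None: 
        r=float(c["range_z"][int(round(v)),int(round(u))]); return (T[:3,:3]@(d*r)+T[:3,3])
    w=T[:3,:3]@d; return T[:3,3]+w*(z-T[2,3])/w[2]
def cloud(c):
    v,u=np.mgrid[0:400,0:640]; r=c["range_z"]
    P=np.stack([(u-c["cx"])/c["fx"]*r,-(v-c["cy"])/c["fy"]*r,-r],-1)
    W=P@c["cam_to_world"][:3,:3].T+c["cam_to_world"][:3,3]; W[r==0]=np.nan; return W
def crop(c,u0,v0,u1,v1,k,fn):
    im=cv2.resize(c["image"][v0:v1,u0:u1],None,fx=k,fy=k,interpolation=cv2.INTER_CUBIC)
    st=10
    for u in range((u0//st+1)*st,u1,st):
        cv2.line(im,((u-u0)*k,0),((u-u0)*k,6),(0,0,255),1)
        if u%20==0: cv2.putText(im,str(u),((u-u0)*k,16),0,.4,(0,0,255),1)
    for v in range((v0//st+1)*st,v1,st):
        cv2.line(im,(0,(v-v0)*k),(6,(v-v0)*k),(0,0,255),1)
        if v%20==0: cv2.putText(im,str(v),(8,(v-v0)*k+4),0,.4,(0,0,255),1)
    cv2.imwrite(fn,im)
E
python3 - <<'E'
from h import *
c=load("pics/top0.npz"); crop(c,265,150,405,255,5,"pics/t_tray.png"); crop(c,410,175,475,245,8,"pics/t_hold.png")
s=load("pics/side0.npz"); crop(s,255,160,365,270,5,"pics/s_tray.png")
for z0 in [(300,300)]: print(pt(c,300,320))
W=cloud(c)
print(pt(c,330,235), pt(c,442,200))
E
```

```text
[245.71761621  85.08179084   6.18541126]
[485.99859616  -5.94548673   8.42913301] [ 579.24709157 -328.91221432   16.32519338]
```

View pics/t_tray.png

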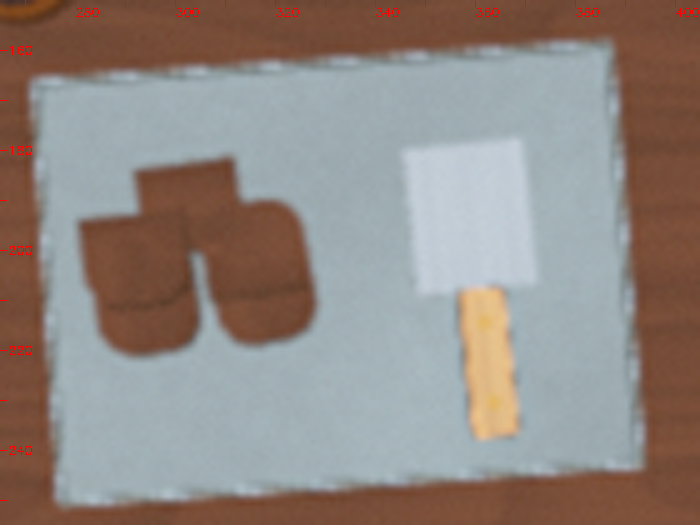

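View pics/t_hold.png

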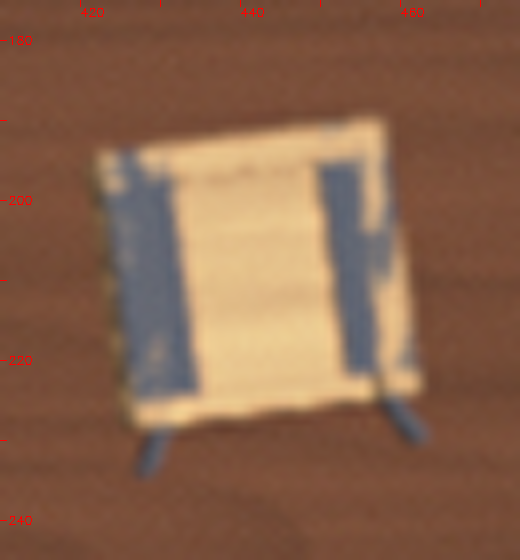

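View pics/s_tray.png

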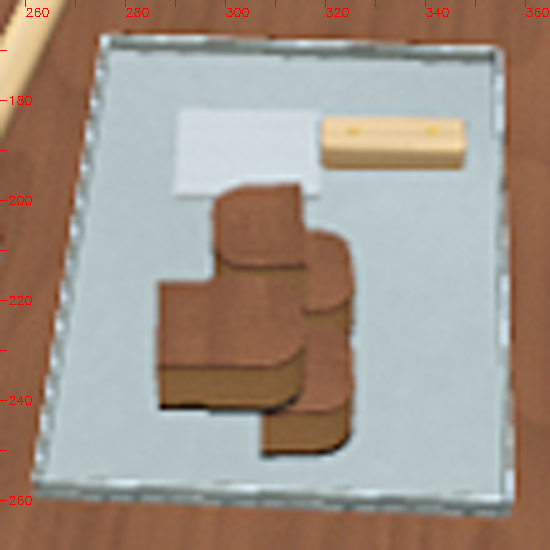

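Run:
```python
from h import *
c=load("pics/top0.npz")
def q(px,z,o=(265,150),k=5): 
    return np.array([pt(c,o[0]+a/k,o[1]+b/k,z)[:2] for a,b in px])
t=q([(30,82),(612,42),(643,467),(58,505)],15); print("tray",t.round(1).tolist(),"ctr",t.mean(0).round(1))
for i in range(4): print(np.linalg.norm(t[i]-t[(i+1)%4]).round(1))
d=(t[0]-t[1])+(t[3]-t[2]); print("tray y yaw",np.degrees(np.arctan2(-d[0],d[1])))
print("blade",q([(403,150),(522,138),(538,284),(418,295)],7).round(1).tolist())
print("handle",q([(460,288),(504,286),(520,436),(472,440)],25).round(1).tolist())
print("tops",q([(80,222),(185,212),(200,302),(103,310),  (200,208),(275,200),(313,292),(220,298)],83).round(1).tolist())
print("bot mid breast",q([(135,172),(235,158)],43).round(1).tolist())
print("botL low",q([(100,330),(150,355),(200,325)],43).round(1).tolist(),"botR",q([(218,320),(265,345),(317,310)],43).round(1).tolist())
h=q([(100,150),(384,120),(423,390),(135,430)],32,(410,175),8); print("holder",h.round(1).tolist(),h.mean(0))
for i in range(4): print(np.linalg.norm(h[i]-h[(i+1)%4]).round(1))
W=cloud(c)
for u,v in[(291,200),(314,200),(302,186),(293,215),(360,195),(361,225)]: print(u,v,W[v,u].round(1))
```

```text
tray [[687.2, 159.8], [702.9, -176.3], [458.2, -186.9], [443.7, 147.7]] ctr [573.  -13.9]
336.4
244.9
335.0
243.8
tray y yaw 2.5798697260737633
blade [[643.9, -54.7], [649.3, -123.7], [564.5, -130.6], [559.7, -61.3]]
handle [[562.3, -84.3], [562.9, -109.4], [477.5, -116.2], [475.8, -88.9]]
tops [[600.2, 126.7], [604.4, 69.1], [554.9, 61.9], [551.7, 114.9], [606.4, 60.8], [609.9, 19.7], [559.1, 0.1], [556.9, 50.9]]
bot mid breast [[631.0, 98.5], [637.6, 41.9]]
botL low [[542.2, 119.8], [527.6, 92.0], [543.8, 63.5]] botR [[546.4, 53.4], [531.8, 27.2], [550.8, -2.4]]
holder [[597.3, -270.5], [605.7, -371.4], [509.8, -381.6], [497.9, -279.6]] [ 552.66267727 -325.77478045]
101.2
96.5
102.7
99.8
291 200 [584.2  99.6  83. ]
314 200 [582.6  36.6  87.1]
302 186 [625.5  70.2  46.3]
293 215 [544.4  97.1  45.8]
360 195 [599.1 -94.8  12.4]
361 225 [512.5 -93.9  31.8]
```

```bash
cat >> h.py <<'E'
def Rd(a):
    """tool down, jaw x axis at world yaw a (deg)"""
    a=np.radians(a); x=np.array([np.cos(a),np.sin(a),0]); z=np.array([0,0,-1.]); return np.stack([x,np.cross(z,x),z],1)
E
python3 - <<'E'
from h import *; from workcell import *
s=read_state(); print(s["tool_rot"].round(3) if hasattr(s["tool_rot"],'round') else s["tool_rot"])
for p in [(560,0,380),(505,-98,6),(500,-330,20),(500,-330,120),(578,97,55),(582,32,60),(633,94,10),(503,90,10),(643,-116,10),(513,-122,10),(640,-116,120)]:
    print(p,[(a,inverse_kinematics(p,Rd(a)).round(2).tolist() if inverse_kinematics(p,Rd(a)) is not None else None) for a in (0,180,90,-90)])
E
```

```text
[[ 0.414  0.91  -0.   ]
 [ 0.91  -0.414 -0.001]
 [-0.001  0.    -1.   ]]
(560, 0, 380) [(0, [-0.54, 0.33, 0.59, 1.59, -0.19, 1.28, 0.08]), (180, [0.77, 0.63, -1.42, 1.52, 0.62, 1.52, 2.49]), (90, [-0.33, 0.3, 0.3, 1.58, -0.09, 1.28, 1.55]), (-90, [-0.69, 0.38, 0.82, 1.59, -0.29, 1.29, -1.39])]
(505, -98, 6) [(0, [-0.05, 0.73, 0.17, 2.03, -0.29, 0.4, 0.34]), (180, [-0.46, 0.92, 0.79, 2.05, -1.12, 0.68, -2.04]), (90, [0.14, 0.71, -0.08, 2.02, 0.14, 0.41, 1.52]), (-90, [-0.24, 0.78, 0.44, 2.04, -0.71, 0.47, -0.83])]
(500, -330, 20) [(0, [0.28, 0.8, 0.3, 1.81, -0.38, 0.59, 0.82]), (180, [-0.11, 1.09, 1.0, 1.83, -1.17, 0.95, -1.69]), (90, [0.51, 0.77, -0.03, 1.8, 0.04, 0.58, 2.02]), (-90, [0.15, 0.85, 0.5, 1.82, -0.65, 0.64, -0.53])]
(500, -330, 120) [(0, [0.03, 0.74, 0.69, 1.79, -0.61, 0.84, 1.02]), (180, [-0.19, 1.04, 1.22, 1.8, -1.09, 1.16, -1.73]), (90, [0.3, 0.64, 0.27, 1.78, -0.23, 0.76, 2.26]), (-90, [-0.11, 0.87, 0.97, 1.8, -0.87, 0.97, -0.33])]
(578, 97, 55) [(0, [-0.47, 0.72, 0.29, 1.84, -0.33, 0.63, 0.03]), (180, [0.01, 0.72, -0.4, 1.81, 0.42, 0.69, 2.51]), (90, [-0.25, 0.7, -0
[... 725 characters left out ...]
, 2.05, -0.61, 0.45, -1.29])]
(643, -116, 10) [(0, [-0.11, 0.88, 0.31, 1.66, -0.39, 0.67, 0.4]), (180, [-0.47, 1.16, 1.0, 1.68, -1.15, 1.01, -2.18]), (90, [0.12, 0.84, -0.06, 1.64, 0.07, 0.66, 1.6]), (-90, [-0.3, 0.97, 0.65, 1.67, -0.79, 0.78, -0.85])]
(513, -122, 10) [(0, [-0.01, 0.73, 0.18, 2.0, -0.28, 0.43, 0.38]), (180, [-0.41, 0.92, 0.79, 2.02, -1.09, 0.7, -2.04]), (90, [0.18, 0.71, -0.07, 1.99, 0.11, 0.44, 1.59]), (-90, [-0.19, 0.78, 0.44, 2.01, -0.68, 0.5, -0.82])]
(640, -116, 120) [(0, [-0.18, 0.73, 0.43, 1.64, -0.38, 0.85, 0.4]), (180, [-0.54, 1.1, 1.22, 1.65, -1.1, 1.22, -2.2]), (90, [0.03, 0.69, 0.09, 1.62, -0.08, 0.83, 1.72]), (-90, [-0.37, 0.84, 0.77, 1.65, -0.69, 0.95, -0.92])]
```

Run:
```python
from h import *; from workcell import *
movep((530,-40,380),Rd(90)); c=camera("wrist"); np.savez("pics/w1.npz",**c); cv2.imwrite("pics/w1.png",c["image"])
s=read_state();print(s["time"],s["eef_pos"].round(1)); print(c["cam_to_world"].round(2),c["fx"],c["cx"],c["cy"])
```

```text
2.575 [530.1 -39.3 379.8]
[[-0.0000e+00 -9.5000e-01 -3.1000e-01  4.5172e+02]
 [ 1.0000e+00 -0.0000e+00 -0.0000e+00 -4.0590e+01]
 [ 0.0000e+00 -3.1000e-01  9.5000e-01  5.2249e+02]
 [ 0.0000e+00  0.0000e+00  0.0000e+00  1.0000e+00]] 298.051650359669 317.7688397112116 201.95722879317222
```

View pics/w1.png

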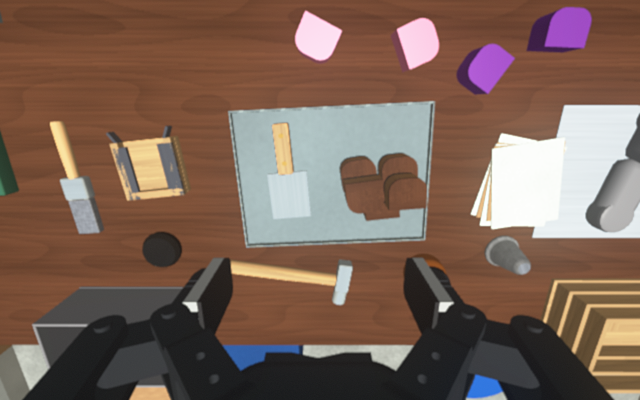

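The wrist view shows everything: spreader handle at (283,150), blade at (289,195), holder at (148,168), heap at (385,185), and the lookalikes outside the tray. Crops next.

Run:
```python
from h import *
c=load("pics/w1.npz"); crop(c,225,90,325,250,5,"pics/w1_sp.png"); crop(c,100,120,195,210,7,"pics/w1_h.png"); crop(c,330,140,440,230,7,"pics/w1_heap.png")
W=cloud(c)
for u,v in[(200,220),(265,220),(290,200),(283,150),(150,165),(360,195),(405,195),(380,210)]: print(u,v,W[v,u].round(1))
```

```text
200 220 [ 6.564e+02 -2.609e+02 -2.000e-01]
265 220 [ 655.  -138.2    2.9]
290 200 [614.8 -90.2   6. ]
283 150 [521.7 -97.7  24.9]
150 165 [ 549.  -327.8   15.9]
360 195 [582.   25.   83.7]
405 195 [582.2  94.4  82.6]
380 210 [620.6  66.3  43.3]
```

View pics/w1_sp.png

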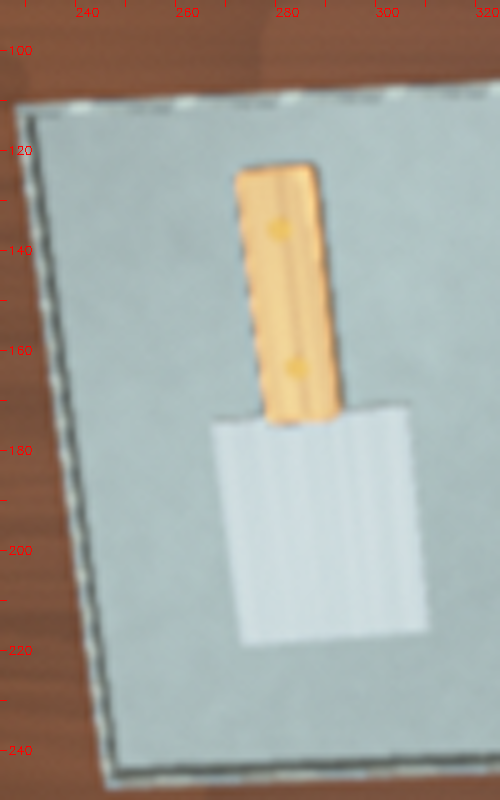

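View pics/w1_h.png

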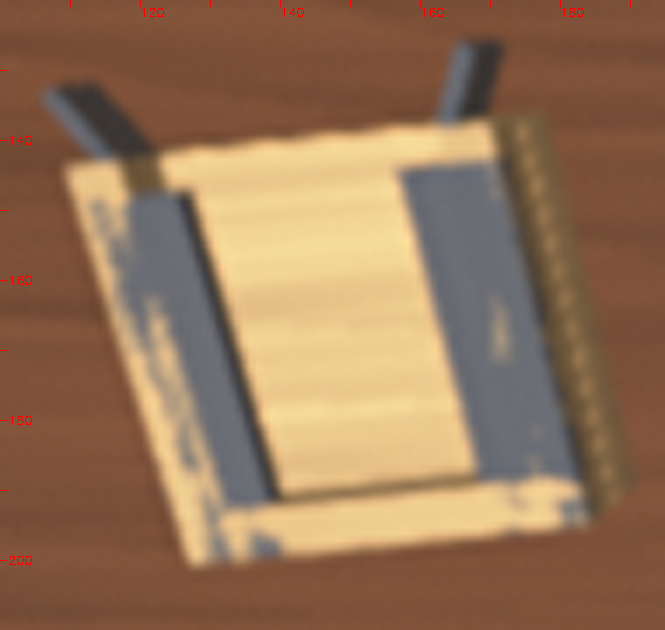

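View pics/w1_heap.png

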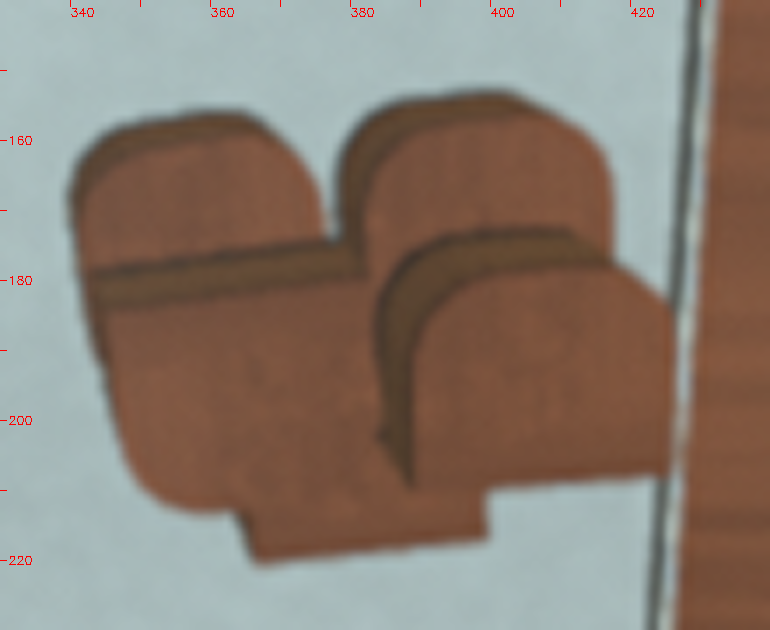

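Run:
```python
from h import *
c=load("pics/w1.npz"); W=cloud(c)
def q(px,z,o,k): return np.array([pt(c,o[0]+a/k,o[1]+b/k,z)[:2] for a,b in px])
def yaw(v): return round(float(np.degrees(np.arctan2(v[1],v[0]))),2)
h=q([(235,175),(316,165),(342,415),(267,422)],25,(225,90),5)
b=q([(212,423),(408,406),(430,630),(243,645)],7,(225,90),5)
print("handle",h.round(1).tolist(),"end mids",((h[0]+h[1])/2).round(1),((h[2]+h[3])/2).round(1),"yaw",yaw(h[2]+h[3]-h[0]-h[1]))
print("blade",b.round(1).tolist(),"ctr",b.mean(0).round(1),"yaw",yaw(b[2]+b[3]-b[0]-b[1]))
l=q([(182,190),(268,500),(402,170),(478,478)],32,(100,120),7)
print("lips",l.round(1).tolist(),np.linalg.norm(l[0]-l[2]),np.linalg.norm(l[1]-l[3]),"yaw",yaw(l[1]-l[0]),yaw(l[3]-l[2]))
print("front floor edge z16",q([(160,157),(300,140),(490,125)],16,(100,120),7).round(1).tolist())
print("back top edge z32",q([(190,567),(585,525)],32,(100,120),7).round(1).tolist())
print("outer front z32",q([(65,168),(490,125)],32,(100,120),7).round(1).tolist())
for u,v in[(103+30,120+21),(135,141),(150,140),(145,190),(150,193),(130,196),(150,160),(120,165),(169,165),(115,150)]: print(u,v,W[v,u].round(1))
# slot floor line fit y vs x at depth
t=q([(15,105),(105,788)],15,(225,90),5); print("tray right corners",t.round(1).tolist())
o=(330,140)
print("TL(top +y) heel breast",q([(415,490),(672,475)],83,o,7).round(1).tolist(),"back",q([(555,265),(675,310),(415,350)],83,o,7).round(1).tolist())
print("TR heel breast",q([(105,310),(370,275)],83,o,7).round(1).tolist(),"back",q([(205,512),(130,450)],83,o,7).round(1).tolist())
print("mid breast",q([(258,563),(488,540)],43,o,7).round(1).tolist())
print("botR back",q([(200,132),(78,200),(325,210)],43,o,7).round(1).tolist(),"botL back",q([(490,115),(362,190),(612,190)],43,o,7).round(1).tolist())
```

```text
handle [[481.5, -114.1], [478.3, -87.8], [560.6, -81.3], [563.1, -106.9]] end mids [ 479.9 -101. ] [561.8 -94.1] yaw 4.79
blade [[567.5, -128.7], [561.3, -59.5], [645.3, -52.2], [651.4, -121.4]] ctr [606.4 -90.5] yaw 4.98
lips [[516.6, -352.8], [591.6, -346.5], [511.9, -300.8], [586.0, -294.4]] 52.207804490290926 52.384664221466146 yaw 4.81 4.93
front floor edge z16 [[510.9, -366.7], [506.8, -332.5], [503.2, -286.6]]
back top edge z32 [[608.8, -368.9], [597.9, -270.0]]
outer front z32 [[511.6, -379.0], [501.6, -278.8]]
133 141 [ 508.4 -349.1   16.3]
135 141 [ 508.6 -346.5   15. ]
150 140 [ 506.7 -320.    17. ]
145 190 [ 591.5 -339.9   23.2]
150 193 [ 594.7 -327.6   30.9]
130 196 [ 600.2 -363.    30.7]
150 160 [ 540.4 -326.4   15.9]
120 165 [ 546.1 -368.6   31.9]
169 165 [ 546.1 -287.7   30.9]
115 150 [ 521.2 -371.6   32.1]
tray right corners [[460.1, -186.2], [706.0, -174.6]]
TL(top +y) heel breast [[606.6, 72.0], [602.9, 129.0]] back [[555.0, 98.3], [565.0, 125.3], [574.1, 69.5]]
TR heel breast [[565.2, 1.5], [557.3, 58.5]] back [[611.9, 25.3], [597.3, 8.0]]
mid breast [[639.8, 45.0], [633.6, 101.1]]
botR back [[533.2, 26.0], [549.1, -1.8], [551.4, 56.0]] botL back [[529.1, 92.6], [546.7, 64.3], [546.5, 122.5]]
```

```bash
cat >> h.py <<'E'
HY=4.87; HA=np.array([np.cos(np.radians(HY)),np.sin(np.radians(HY))]); H0=np.array([548.7,-324.0])
E
python3 - <<'E'
from h import *; from workcell import *
R=Rd(90+HY); S0=np.array([606.6,-90.3]); g=S0-72*HA
movep((*g,50),R); movel((*g,6),max_speed=120,guard=15); s=read_state(); print(s["time"],s["eef_pos"].round(1),s["ft_force"].round(1))
clamp(); s=read_state(); print(s["time"],s["finger_gap"],s["eef_pos"].round(1),s["ft_force"].round(1))
movel((*g,80),max_speed=200); s=read_state(); print(s["time"],s["finger_gap"],s["ft_force"].round(1))
p=H0-182*HA; movep((*p,50),R); s=read_state(); print(s["time"],s["eef_pos"].round(1),s["tool_rot"].round(3))
for n in("side","wrist"):
    c=camera(n); np.savez(f"pics/{n}2.npz",**c); cv2.imwrite(f"pics/{n}2.png",c["image"])
crop(c,60,80,330,300,3,"pics/w2c.png"); 
crop(load("pics/side2.npz"),270,60,440,200,4,"pics/s2c.png")
E
```

```text
4.3583 [535.1 -96.5   6.4] [-0.   0.4  0.9]
4.9583 24.720522746360473 [535.  -96.4   6.5] [-1.5  0.7 10.7]
5.475 25.033004191330967 [-0.5  0.8 -2.6]
6.6167 [ 368.3 -338.5   49.7] [[-0.086  0.996  0.   ]
 [ 0.996  0.086  0.001]
 [ 0.001  0.    -1.   ]]
```

View pics/wrist2.png

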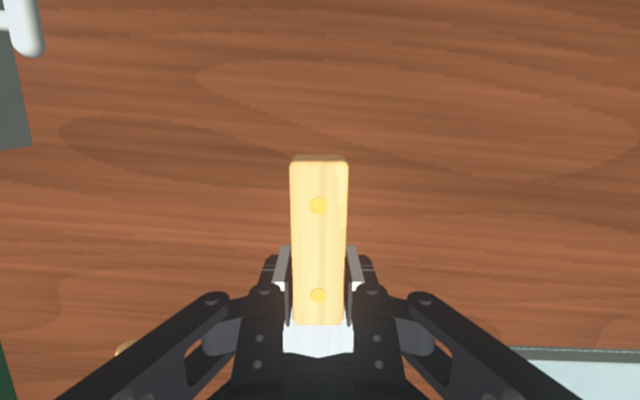

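View pics/s2c.png

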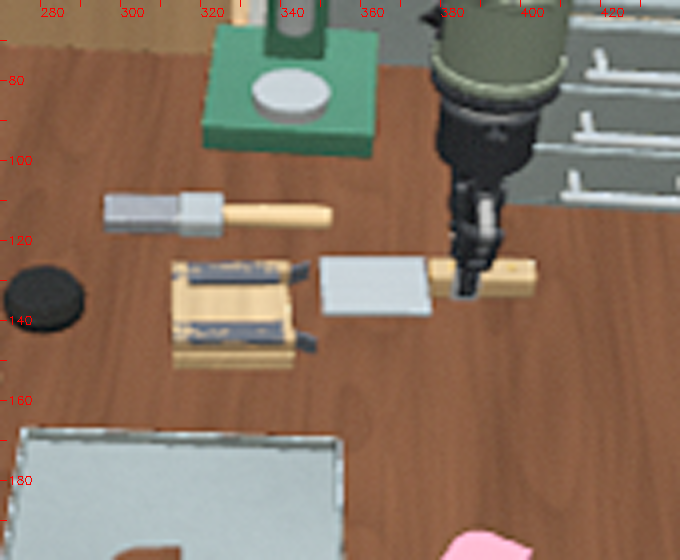

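The spreader is held by its handle, in line with the tool: handle at (319,240) in the wrist view, and blade pointing at the holder mouth in the side view. I'll check its tilt from depth before inserting.

Run:
```python
from h import *
c=load("pics/wrist2.npz"); W=cloud(c); hsv=cv2.cvtColor(c["image"],cv2.COLOR_BGR2HSV)
P=W[170:315,298:342].reshape(-1,3); P=P[~np.isnan(P).any(1)]
d=P[:,:2]-np.array([368.3,-338.5]); s=d@HA; t=d@np.array([-HA[1],HA[0]])
A=np.c_[s,t,np.ones_like(s)]; m=np.abs(P[:,2]-np.median(P[:,2]))<6
k=np.linalg.lstsq(A[m],P[m,2],rcond=None)[0]; print("pitch deg",np.degrees(k[0]),"roll",np.degrees(k[1]),"top z at grip",k[2],"s range",s.min(),s.max(), m.mean())
# handle edges t at two rows
for v in (180,240,300):
    row=hsv[v]; u=np.where((row[:,0]>12)&(row[:,0]<30)&(row[:,1]>80)&(row[:,2]>180))[0]; u=u[(u>270)&(u<370)]
    a=pt(c,u.min(),v,k[2]);b=pt(c,u.max(),v,k[2]); mid=(a+b)/2; dd=mid[:2]-np.array([368.3,-338.5]); print(v,u.min(),u.max(),dd@HA,dd@np.array([-HA[1],HA[0]]))
```

```text
pitch deg -0.22775836796971163 roll -0.291350081653161 top z at grip 68.26360758111332 s range -52.75412288366407 21.80812115644459 1.0
180 289 348 -48.02906385920414 -0.8717449717233263
240 291 346 -19.883884226508894 -0.7643438172467862
300 293 343 12.363957519467315 -0.8864870831194445
```

Run:
```python
from h import *; from workcell import *
def st(m): s=read_state(); print(m,round(s["time"],2),s["eef_pos"].round(1),s["ft_force"].round(1),"s=",((s["eef_pos"][:2]-H0)@HA).round(1))
R=Rd(90+HY)
movel((*(H0-182*HA),22),max_speed=150)
print(movel((*(H0-120*HA),22),max_speed=120,guard=12)); st("part")
print(movel((*(H0-78*HA),22),max_speed=100,guard=12)); st("near")
print(movel((*(H0-67*HA),22),max_speed=40,guard=12)); st("home")
c=camera("side"); np.savez("pics/side3.npz",**c); crop(c,280,90,400,160,6,"pics/s3.png")
```

```text
False
part 7.72 [ 428.5 -334.2   22.1] [ 0.4 -0.2 -1.7] s= -120.7
False
near 8.28 [ 470.2 -330.7   21.8] [-0.2 -0.4 -0.6] s= -78.8
True
home 8.55 [ 476.3 -330.4   21.4] [-1.  -0.4 -1. ] s= -72.6
```

View pics/s3.png

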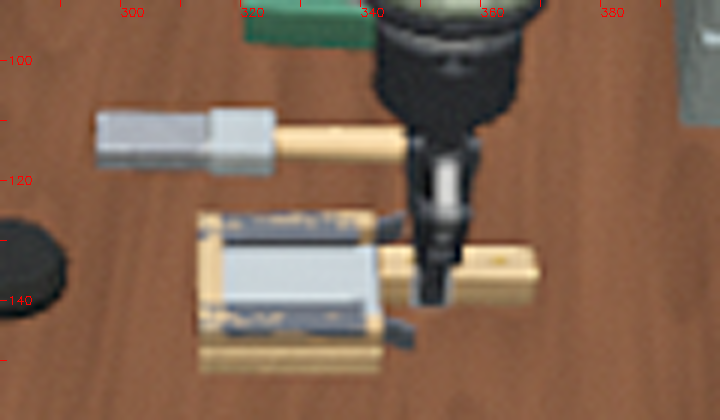

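```bash
cat >> h.py <<'E'
TY=2.6; TC=np.array([574,-13.]); TX=np.array([np.cos(np.radians(TY)),np.sin(np.radians(TY))]); TYv=np.array([-TX[1],TX[0]])
def loc(a,b): return TC+a*TX+b*TYv
def pick(w,c,ang,base,lift=50):
    w.movep((*c,base+8+50),Rd(ang)); 
    hit=w.movel((*c,base+8),max_speed=180,guard=15)
    w.clamp(); s=w.read_state(); print("pick",hit,round(s["time"],2),s["eef_pos"].round(1),"gap",round(s["finger_gap"],1))
    w.movel((*c,base+8+lift),max_speed=250)
def place(w,p,ang,base=3):
    w.movep((*p,base+8+45),Rd(ang)); s=w.read_state(); g=s["finger_gap"]
    hit=w.movel((*p,base+8+1.5),max_speed=180,guard=15)
    w.open_gripper(); s=w.read_state(); print("place",hit,round(s["time"],2),s["eef_pos"].round(1),"gap",round(g,1),s["ft_force"].round(1))
    w.movel((*p,base+8+60),max_speed=250)
def snap(w,cam,fn): 
    c=w.camera(cam); np.savez(f"pics/{fn}.npz",**c); cv2.imwrite(f"pics/{fn}.png",c["image"]); return c
E
python3 - <<'E'
from h import *; import workcell as w
s=w.read_state(); p=s["eef_pos"]
w.movel((p[0],p[1],19.8),max_speed=60); w.open_gripper(); s=w.read_state(); print(s["ft_force"].round(1),s["finger_gap"])
w.movel((p[0],p[1],110),max_speed=250)
snap(w,"side","side4"); crop(load("pics/side4.npz"),280,90,400,160,6,"pics/s4.png")
pick(w,(586,33.4),7.9,43)
snap(w,"wrist","w4"); snap(w,"side","side4b")
E
```

```text
[-0.6  0.   0.4] 85.15181233929717
pick False 12.53 [586.6  33.5  52.1] gap 49.2
```

View pics/s4.png

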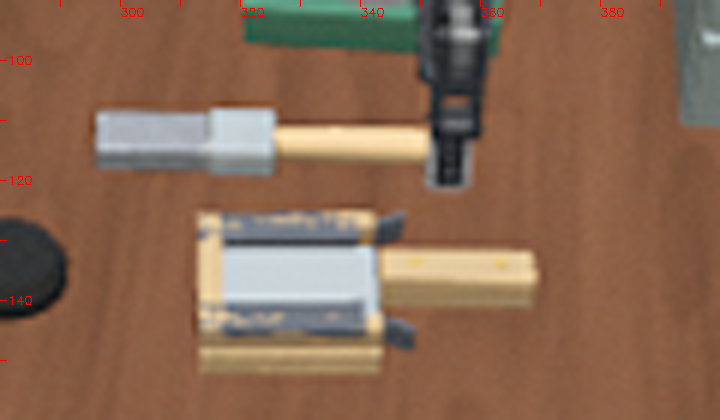

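View pics/w4.png

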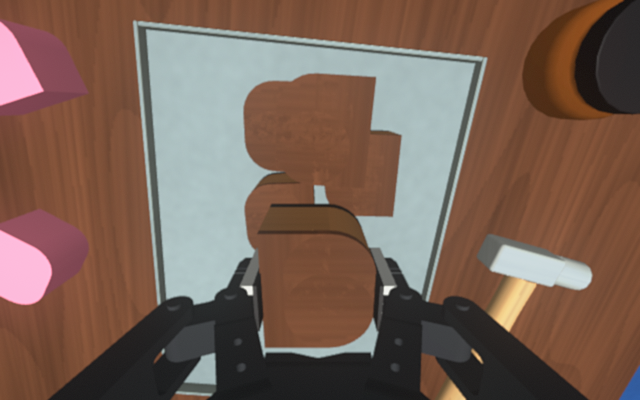

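View pics/side4b.png

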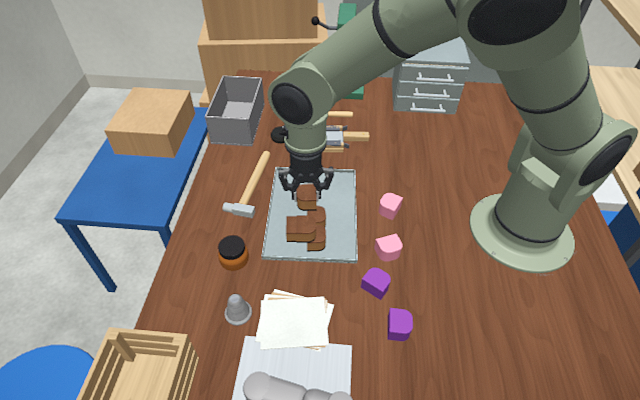

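The spreader is home, with the blade's far end at the stop (315,137 in the side view). The heel is held upright and the rest of the heap hasn't moved. Placing it now.

Run:
```python
from h import *; import workcell as w
place(w,loc(-60,-102),TY)
pick(w,(579.8,98.9),3.7,43)
place(w,loc(60,-102),TY)
w.movep((560,40,200),Rd(TY)); c=snap(w,"wrist","w5"); print(w.read_state()["time"])
snap(w,"side","side5")
```

```text
place True 14.47 [ 518.9 -117.1   10.1] gap 49.1 [-0.3  0.2  0.7]
pick False 16.62 [580.4  99.   52.1] gap 49.1
place True 18.62 [ 638.5 -111.5    9.8] gap 49.2 [ 0.8  0.4 -0.2]
19.9333
```

View pics/w5.png

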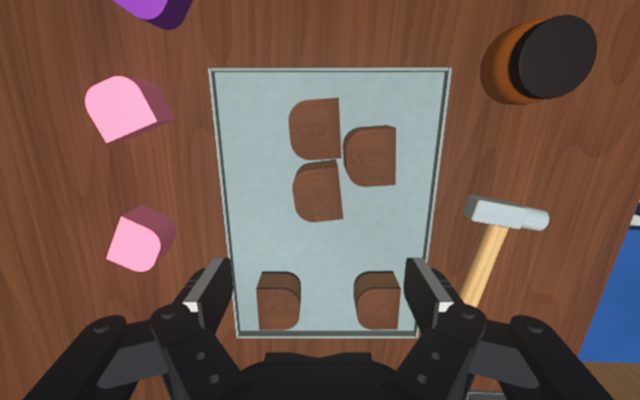

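View pics/side5.png

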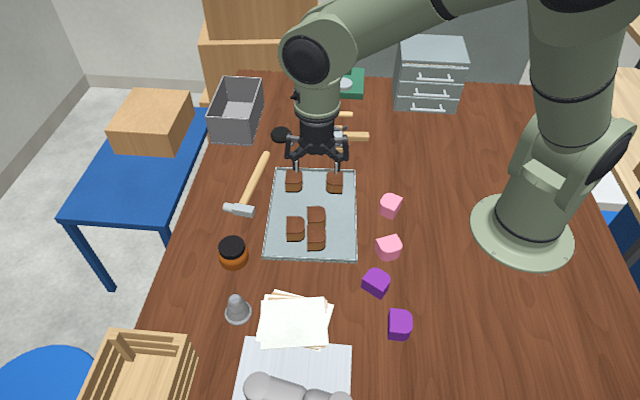

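Two heels stand at the right-hand end of the tray, at (278,300) and (378,300). The three bottom heels are at (315,128), (317,190) and (370,155), untouched. Measuring them in a crop.

Run:
```python
from h import *
c=load("pics/w5.npz"); crop(c,200,60,460,345,2,"pics/w5a.png"); crop(c,280,85,410,230,5,"pics/w5c.png")
```

```text
(no output)
```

View pics/w5c.png

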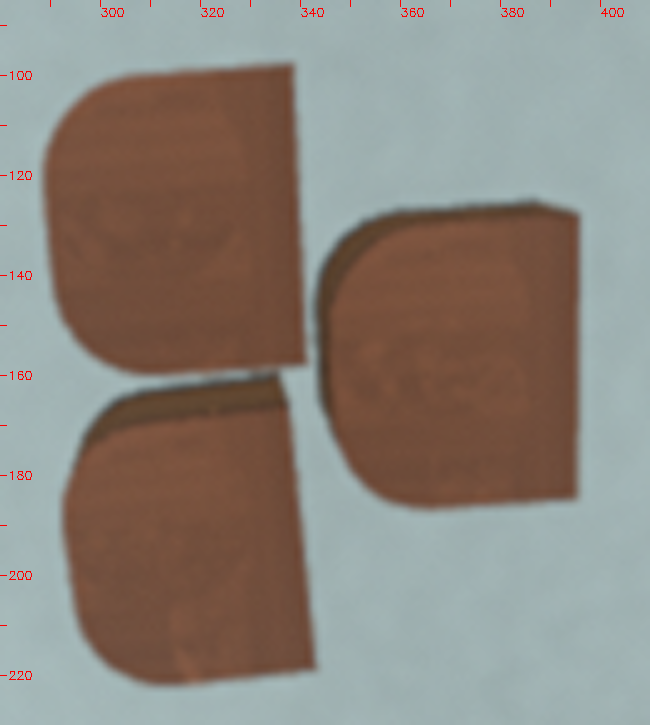

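Run:
```python
from h import *
c=load("pics/w5.npz"); W=cloud(c)
def q(px,z=43,o=(280,85),k=5): return np.array([pt(c,o[0]+a/k,o[1]+b/k,z)[:2] for a,b in px])
for n,p in dict(L=[(293,65),(305,365),(45,170)],R=[(288,410),(316,668),(64,505)],M=[(579,216),(577,497),(328,310)]).items():
    a,b,t=q(p); m=(a+b)/2; d=b-a; nrm=np.array([d[1],-d[0]])/np.linalg.norm(d); 
    if nrm@(t-m)<0: nrm=-nrm
    print(n,"width",np.linalg.norm(d).round(1),"depth",((t-m)@nrm).round(1),"ctr",(m+25*nrm).round(1),"jaw",np.degrees(np.arctan2(-nrm[1],-nrm[0])).round(1))
for u,v in[(315,128),(317,190),(370,155),(375,320),(280,315)]: print(W[v,u].round(1))
```

```text
L width 57.1 depth 48.7 ctr [554.5  93.5] jaw 6.3
R width 56.5 depth 48.2 ctr [559.9  26.4] jaw 9.9
M width 56.7 depth 49.6 ctr [612.4  68.4] jaw 6.8
[555.1  96.   43. ]
[559.9  33.2  42.2]
[611.4  72.2  42.4]
[ 637.5 -126.9   42.2]
[ 522.4 -125.    42.3]
```

Run:
```python
from h import *; import workcell as w
pick(w,(612.4,68.4),96.8,3); place(w,loc(62,102),90+TY)
pick(w,(557,26.0),9.9,3); place(w,loc(0,0),TY)
snap(w,"wrist","w6"); snap(w,"side","side6")
```

```text
pick False 22.06 [613.1  68.5  12.5] gap 56.7
place True 23.37 [631.1  91.8  10.9] gap 57.2 [-0.6  0.3  0.2]
pick False 25.57 [557.6  26.1  12.1] gap 49.0
place True 26.97 [573.9 -12.6  10.8] gap 49.1 [ 0.7 -1.5 -0.3]
```

View pics/w6.png

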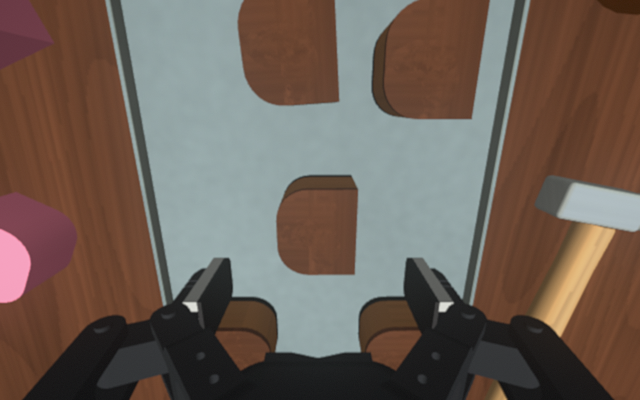

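View pics/side6.png

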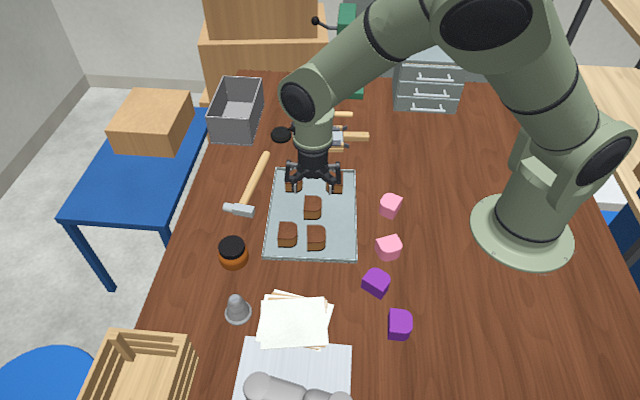

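The middle heel, at (317,230), and the one at corner a, at (430,60), stand upright. The last heel, at (290,55), hasn't moved. Next I'll move it and then check everything.

Run:
```python
from h import *; import workcell as w
pick(w,(554.5,89),96.3,3); place(w,loc(-60,102),90+TY)
w.movep((530,-60,380),Rd(90)); snap(w,"wrist","w7"); snap(w,"top","top7"); s=w.read_state(); print(s["time"])
crop(load("pics/w7.npz"),100,90,450,260,2,"pics/w7c.png")
```

```text
pick False 29.33 [555.1  89.2  12.3] gap 57.0
place True 30.7 [509.6  86.5  10.2] gap 56.9 [-0.1 -0.7 -0.1]
32.4833
```

View pics/w7c.png

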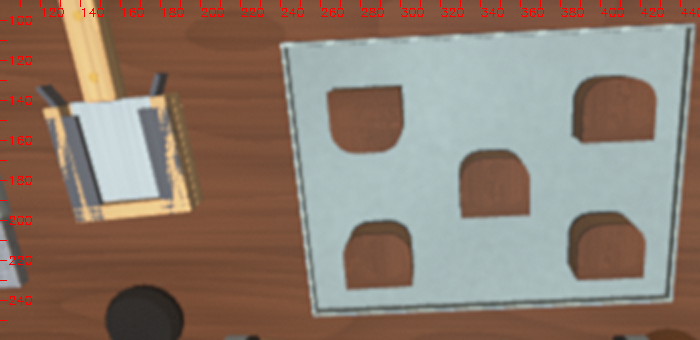

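View pics/w7.png

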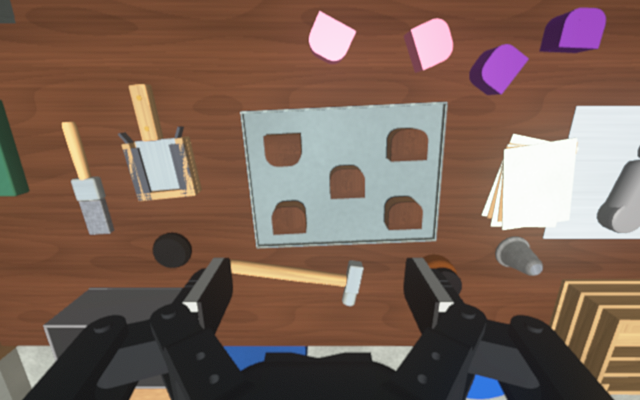

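The five-spot pattern is in place and the spreader is in the holder, with its blade at (163,165). Now a numeric check.

Run:
```python
from h import *
from scipy import ndimage as nd
c=load("pics/w7.npz"); W=cloud(c); X,Y,Z=W[...,0],W[...,1],W[...,2]
d=W[...,:2]-TC; a=d@TX; b=d@TYv
m=(abs(a)<118)&(abs(b)<163)&(Z>36)
L,n=nd.label(m); C=[]
for i in range(1,n+1):
    k=L==i
    if k.sum()<200: continue
    A=np.c_[X[k],Y[k],np.ones(k.sum())]; f=np.linalg.lstsq(A,Z[k],rcond=None)[0]
    cc=np.array([(a[k].min()+a[k].max())/2,(b[k].min()+b[k].max())/2]); C.append(cc)
    print("local",cc.round(1),"ext",np.ptp(a[k]).round(1),np.ptp(b[k]).round(1),"z",np.median(Z[k]).round(1),"tilt",np.hypot(*f[:2]).round(3))
from scipy.spatial.distance import pdist; print("min dist",pdist(C).min())
P=np.array([pt(c,137,87,38)[:2]]) 
e=W[...,:2]-H0; s=e@HA; t=e@np.array([-HA[1],HA[0]])
k=(s>-135)&(s<-64)&(abs(t)<20)&(Z>30)
A=np.c_[s[k],t[k],np.ones(k.sum())]; f=np.linalg.lstsq(A,Z[k],rcond=None)[0]
print("handle s",s[k].min(),"t",t[k].min(),t[k].max(),"z",np.median(Z[k]),"pitch/roll",f[:2]," yaw",np.polyfit(s[k],t[k],1)[0])
k=(abs(s)<30)&(abs(t)<18); print("blade z",np.median(Z[k]))
```

```text
local [-60.1 100.9] ext 50.4 58.3 z 42.9 tilt 0.011
local [ -59.8 -101.6] ext 50.4 58.2 z 42.7 tilt 0.006
local [-1.1  1.3] ext 50.6 57.2 z 42.7 tilt 0.004
local [59.7 99.9] ext 50.4 58.7 z 42.7 tilt 0.015
local [  59.7 -101. ] ext 51.1 58.0 z 42.6 tilt 0.013
local [-48.8 -45. ] ext 36.8 149.8 z 453.6 tilt 1.146
min dist 57.69283273314991
handle s -130.00616083214476 t -13.779992954933451 12.844548311906882 z 37.394517955184455 pitch/roll [ 0.00392441 -0.09471222]  yaw -0.0015400169837830472
blade z 19.482396867880595
```

Run:
```python
from h import *
c=load("pics/w7.npz"); W=cloud(c); Z=W[...,2]
e=W[...,:2]-H0; s=e@HA; t=e@np.array([-HA[1],HA[0]])
k=(abs(s)<28)&(abs(t)<16); f=np.linalg.lstsq(np.c_[s[k],t[k],np.ones(k.sum())],Z[k],rcond=None)[0]; print("blade tilt",f)
import workcell as w
w.finish_job(); print(w.read_state()["time"])
```

```text
blade tilt [-1.49315003e-04 -3.62365722e-03  1.95040048e+01]
the job is handed in; nothing more can be done
the job is handed in; nothing more can be done
```

The job is done and handed in: the five heels are laid out like the five on a die, and the spreader is fully home in its holder. The last clock reading was about 32.5 s of the 72 s allowed.

- **Spreader:** I gripped it by the handle and slid it in until it met the stop, within 1 mm of where I expected. After release, the blade top was at 19.5 mm (20 mm expected), the tilt was under 0.01 rad, and yaw was within about 0.01 rad of the holder.
- **Heels:** the wrist camera put their centres at about (±60, ±101) mm and (-1, 1) mm from the tray centre. That is within about 7 mm of each target point, with roughly 117 mm between neighbours. Tops were at about 43 mm and tilt was at most 0.015 rad, so all stand upright on the floor.
- **Other objects:** I only judged these by eye; in the pictures they were where they started.

Two readings in the last check disagreed, and I took both as measurement errors:
- **Heel spacing:** the automatic minimum came out as 58 mm because it counted the gripper, at 454 mm height, as a heel.
- **Handle fit:** this suggested 0.09 rad of roll, probably from points on the handle's side. The blade fit showed it flat.

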